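Turn the tinter carousel to the square tin

TASK

Turn the paint carousel by pushing the upright pegs on its rim with the fingertips until the square tin stands at the front, squarely in line with the stand's pointed tongue, then take the hand away. Push gently, without gripping the pegs; touch none of the containers, keep them all standing in their seats, and leave the other things on the bench where they are.

Things in the scene. Friction and masses are not known exactly. Their poses are not given: they have to be found in the camera images.
- square_tin: THE TIN TO BRING TO THE FRONT: the only square container on the carousel, a plain steel tin 50 x 50 mm, 68 mm tall, with a round black cap (22 mm across, 10 mm high) on top; stands loose in one of the five seats of the carousel; origin at the centre of its underside (50 mm above the bench), z up
- cup_a: round mixing cup, grey with a flat black lid 68 mm across, 72 mm tall; stands loose in one of the five seats of the carousel; origin at the centre of its underside (50 mm above the bench), z up
- cup_b: round mixing cup, grey with a black lid 68 mm across and a small white cone on top, 80 mm tall over all; stands loose in one of the five seats of the carousel; origin at the centre of its underside (50 mm above the bench), z up
- round_tin: round steel tin 66 mm across, 68 mm tall, with a round black cap 9 mm high; stands loose in one of the five seats of the carousel; origin at the centre of its underside (50 mm above the bench), z up
- squat_cup: low round mixing cup, grey with a flat black lid 68 mm across, 45 mm tall; stands loose in one of the five seats of the carousel; origin at the centre of its underside (50 mm above the bench), z up
- front_spot (a point): the front position: the point above the stand's tongue where the centre line of the square tin must come. It is fixed to the stand, 85 mm from the turning axis in the direction of the tongue, 90 mm above the bench. The front is where the tongue points, roughly towards the robot (up to 30 degrees off)
- tongue_tip (a point): tip of the stand's fixed flat white-painted tongue (50 mm wide, 14 mm above the bench at its top) that sticks out from under the carousel and ends in a point, 215 mm from the turning axis; it shows the front
- carousel_axis (a point): centre of the top face of the carousel's steel disc, on its upright turning axis, 50 mm above the bench. The disc is 314 mm across and 18 mm thick, on a stand (its underside 32 mm above the bench). Five shallow round seats (rims 8 mm high, 82 mm across) hold the five containers, centres 85 mm from the axis, 72 degrees apart; it turns freely either way with slight drag (about 1.3 N at a peg when slow) and stops at once when no longer pushed
- carousel (a joint): angle the carousel has turned since the start, rad, 0 at the start, growing anticlockwise seen from above; no stop within two turns either way
- peg0 (a point): one of the five upright dark steel pegs on the carousel's rim for pushing it round: 14 mm across, 60 mm tall (from 50 to 110 mm above the bench), 146 mm from the axis, 72 degrees apart, each midway between two seats; the point is half-way up the peg, 80 mm above the bench
- peg1 (a point): one of the five upright dark steel pegs on the carousel's rim for pushing it round: 14 mm across, 60 mm tall (from 50 to 110 mm above the bench), 146 mm from the axis, 72 degrees apart, each midway between two seats; the point is half-way up the peg, 80 mm above the bench
- peg2 (a point): one of the five upright dark steel pegs on the carousel's rim for pushing it round: 14 mm across, 60 mm tall (from 50 to 110 mm above the bench), 146 mm from the axis, 72 degrees apart, each midway between two seats; the point is half-way up the peg, 80 mm above the bench
- peg3 (a point): one of the five upright dark steel pegs on the carousel's rim for pushing it round: 14 mm across, 60 mm tall (from 50 to 110 mm above the bench), 146 mm from the axis, 72 degrees apart, each midway between two seats; the point is half-way up the peg, 80 mm above the bench
- peg4 (a point): one of the five upright dark steel pegs on the carousel's rim for pushing it round: 14 mm across, 60 mm tall (from 50 to 110 mm above the bench), 146 mm from the axis, 72 degrees apart, each midway between two seats; the point is half-way up the peg, 80 mm above the bench
- bowl: loose steel bowl 124 mm across, 35 mm high, left of the carousel; origin at the centre of its underside; leave alone
- spare_cup: loose mixing cup with a white cone on its lid, 68 mm across, 105 mm tall, on the bench right of the carousel; origin under its centre; leave alone
- paint_tin: loose round steel tin 84 mm across, 69 mm tall, on the bench right of the carousel; origin under its centre; leave alone
Not all that is in view belongs to the job. Leave any purple or turquoise look-alike of the cup_b alone.

How it is judged:
At the end, for the whole second after the job is handed in: Square tin centred within 14 mm (seen from above) of the front position; all five containers in their seats (undersides 45 to 56 mm above the bench, tilt under 0.1 rad); carousel at rest (under 0.05 rad/s); bowl, spare cup and paint tin within 20 mm of their starts (horizontal distance between square_tin and front_spot below 0.014 m and height (world z) of square_tin between 0.045 and 0.056 m and angle between each of square_tin, cup_a, cup_b, round_tin, squat_cup's own z axis and vertical below 0.1 rad and velocity of joint carousel between -0.05 and 0.05 rad/s and height (world z) of cup_a between 0.045 and 0.056 m and height (world z) of cup_b between 0.045 and 0.056 m and height (world z) of round_tin between 0.045 and 0.056 m and height (world z) of squat_cup between 0.045 and 0.056 m and distance of each of bowl, spare_cup, paint_tin from where it was at the start of the episode below 0.02 m); the robot touches nothing.
It fails at once if a container on the carousel is touched with more than 1.5 N by the fingers or arm (contact force between any of the fingers, the arm and square_tin above 1.5 N or contact force between any of the fingers, the arm and cup_a above 1.5 N or contact force between any of the fingers, the arm and cup_b above 1.5 N or contact force between any of the fingers, the arm and round_tin above 1.5 N or contact force between any of the fingers, the arm and squat_cup above 1.5 N).
It fails at once if a container is lifted or knocked out of its seat (15 mm up or down) or tipped by more than 0.35 rad (height (world z) of any of square_tin, cup_a, cup_b, round_tin, squat_cup above 0.065 m or height (world z) of any of square_tin, cup_a, cup_b, round_tin, squat_cup below 0.035 m or angle between any of square_tin, cup_a, cup_b, round_tin, squat_cup's own z axis and vertical above 0.35 rad).
It fails at once if a peg is gripped or pressed from above in place of being pushed (it stands between the finger pads, within 9 mm of the grasp point, with over 3 N on the carousel) ((horizontal distance between the grasp point and peg0 below 0.009 m and contact force between the fingers and carousel above 3 N) or (horizontal distance between the grasp point and peg1 below 0.009 m and contact force between the fingers and carousel above 3 N) or (horizontal distance between the grasp point and peg2 below 0.009 m and contact force between the fingers and carousel above 3 N) or (horizontal distance between the grasp point and peg3 below 0.009 m and contact force between the fingers and carousel above 3 N) or (horizontal distance between the grasp point and peg4 below 0.009 m and contact force between the fingers and carousel above 3 N)).
It fails at once if the carousel is flung round faster than 3 rad/s (velocity of joint carousel above 3 rad/s or velocity of joint carousel below -3 rad/s).
It fails at once if the bowl, spare cup or paint tin on the bench is moved by more than 20 mm (distance of any of bowl, spare_cup, paint_tin from where it was at the start of the episode above 0.02 m).
It also fails if it takes over 54 s, if anything falls off the work surface, if the arm or the gripper's body presses on something with over 40 N, if the wrist force passes 120 N, or if a joint passes its speed limit or range.

ROBOT

A 6-joint arm with a two-finger parallel gripper is mounted at the origin on the work surface. World frame = base frame: x ahead of the robot, y to its left, z up, the work surface at z = 0. Lengths are in m, angles in rad, forces in N, time in s.
With the tool pointing down it reaches from about 0.35 to 0.775 m from the base axis. Payload 5.5 kg.
Tool frame: the origin (TCP) lies at the very end of the fingers, on their centre line; the grasp point (between the pads) lies 19 mm behind it; z points along the fingers, y is the line along which they close (so a half turn about z gives the same grasp; the last joint's range is limited). The gripper opens to 85 mm and grips with 20 to 120 N. Pads are 22 mm wide; open, the fingers measure 114 mm over their backs; the gripper's body (76 mm by 85 mm) begins 54 mm behind the grasp point. The pads swing forward as they close: fully open they stand 13 mm farther back than shut.
Start: joints at [-1.36, 0.313, 0.046, 1.304, 0, 1.431], TCP at [0.198, -0.54, 0.231] pointing down, gripper open.
Joint ranges: [-2.76, 2.76], [-0.86, 1.69], [-1.03, 1.26], [-2.2, 2.34], [-1.47, 1.5], [-3.14, 3.14]. Speed limits (rad/s): [2.57, 2.57, 3.14, 3.14, 3.14, 3.14].

INTERFACE

Orientations are given as a unit quaternion [x, y, z, w].
In Python, from plant import bot gives the robot as it stands. The module is installed in compiled form; this text tells all that it offers.
- The arm moves only by the tool play_rows, never from a script. Its argument "commands" is a list that holds one entry, the list of rows, each a list of 4 numbers: the shift along the tool's x, y, z normalised to -1 to 1, where 1 is 0.8 m, then the turn about the tool's z normalised to -1 to 1, where 1 is pi rad. In form: [[[tx, ty, tz, roll], ...]]. A call has 1 to 12 rows; each row is the pose to reach, as a shift and turn from the pose commanded when the call began, along the tool's axes at that moment, turning the shorter way round; what a row does not reach only later rows make up. A row lasts 1/12 s, in which the tool goes at most 41.7 mm and 7.16 degrees, less where a joint would pass 70% of its speed; a pose out of reach is approached as far as the arm can. A call with a number of a shift or a turn outside -1 to 1 is refused whole. A call with a gripper value outside its range is refused whole. "hand" is the gripper command: -1 is shut, 1 is fully open, values between are in proportion, set as the call begins (left out, the last holds). The fingers move at their own pace and stop on an object; "grip_force" is the grip in N (left out, the last holds). Time passes only in rows, so rows that repeat a pose let the fingers close. It gives the time, the measured TCP pose, the force, the opening and the grip force at its end, in the units of the state.
- bot.get_obs(): the state, without advancing time (a new reading comes with each control period).
- bot.camera(name): name is "scene" or "top" or "wrist"; returns (picture, depth): 420x560x3 uint8, red, green, blue; 420x560 float32, m along the optical axis (not along the pixel's ray), 0 where there is no reading.
- bot.get_calibration(name): a dict with "intrinsics" (3x3 intrinsics, pixels), "k1" (the pictures are not rectified: a ray, as slopes to the right and down, at radius r is drawn at 1 + k1 r^2 times it, then the intrinsics apply), "T" (4x4, takes a point from camera to world coordinates). Camera axes: x right, y down, z forward; pixel columns grow to the right and rows downward; lengths in m; the calibration is good to about 2 mm. A picture is of the moment at which its call begins: read the wrist's pose just before it. get_calibration takes no time and is no camera call; for the wrist camera it gives the pose at the moment of the call.
- bot.job_done(): hands the job in; it is judged then, once.
Trained networks look in the newest picture that a camera, given by its name, has taken for a name from the list of things; names that differ only in an ending like _2 or _b are one class to them, and where a whole thing is asked for, a point or a joint stands for the part that bears it (a point fixed in the world has none). Each returns a list of dicts, best first, with "score" (0 to 1); they miss things now and then, are a little off and sometimes report something else, mostly with a low value. They report only what shows in the picture. A call takes as long as a camera call. They do not tell look-alikes from the thing itself.
- bot.boxes_of(camera, name): "extent" ([left, top, width, height] in pixels, round what is visible of it).
- bot.masks_of(camera, name): "region" (420x560 bool, what is visible of it) and "extent" ([left, top, width, height] in pixels, round what is visible of it).
The state is a dict: "clock": time; "joints": joint angles; "joint_velocities": joint speeds; "joint_efforts": joint torques, N m; "tcp_pos": TCP position; "orientation": TCP orientation; "force": force on the tool from outside, world axes, zero at the start; "wrist_torque": the same for the moment, N m; "grip_width": finger opening in m; "grasp_force": force on a finger pad.
Only numpy, scipy, OpenCV 4.12 (cv2) and the standard library are available. Lean on these libraries where they do the work, as an engineer would, in place of code of your own. Each camera call takes 0.05 s, during which the arm holds its last target. There are 200 camera calls.

## Working session

There is one attempt and no reset: what is moved stays moved. The work goes in short steps, Python scripts to look and compute and a tool call to move; the robot and the scene stay as the last step left them, time stands still between calls to the robot, and variables do not carry over. Pictures are saved under pics/ and viewed, at most 10 in all, crops included, and the job is handed in when it is done.

Besides the shell and the picture viewer there is one more tool, called by a JSON object that holds its "fn" and its "kwargs", one argument or row to a line. play_rows: Moves the arm, as the interface text tells. Scaled input: -1 to 1 covers 0.8 m each way for a shift and pi rad each way for a turn. Its arguments: {"type":"object","properties":{"commands":{"type":"array"},"hand":{"type":"number"},"grip_force":{"type":"number"}},"required":["commands"]}

```bash
mkdir -p pics; cat > h.py <<'E'
import numpy as np, cv2
from plant import bot
def ray(cal,px):
    K=np.array(cal["intrinsics"]);d=(np.atleast_2d(px)-K[:2,2])/[K[0,0],K[1,1]]
    u=d.copy()
    for _ in range(20): u=d/(1+cal["k1"]*(u**2).sum(1,keepdims=True))
    return np.c_[u,np.ones(len(u))]
def deproj(cal,px,z):   # z depth array
    T=np.array(cal["T"]);p=ray(cal,px)*np.reshape(z,(-1,1));return p@T[:3,:3].T+T[:3,3]
def atz(cal,px,h):
    T=np.array(cal["T"]);r=ray(cal,px)@T[:3,:3].T;return T[:3,3]+r*((h-T[2,3])/r[:,2:])
def proj(cal,P):
    T=np.array(cal["T"]);q=(np.atleast_2d(P)-T[:3,3])@T[:3,:3];u=q[:,:2]/q[:,2:];u=u*(1+cal["k1"]*(u**2).sum(1,keepdims=True))
    K=np.array(cal["intrinsics"]);return u*[K[0,0],K[1,1]]+K[:2,2]
E
python3 - <<'E'
from h import *
np.set_printoptions(precision=4,suppress=True)
print(bot.get_obs())
for c in ["top","scene"]:
    im,d=bot.camera(c);cv2.imwrite(f"pics/{c}0.png",im[:,:,::-1]);cal=bot.get_calibration(c);print(c,cal)
    np.save(f"{c}_d.npy",d)
    for n in ["square_tin","cup_b","round_tin","squat_cup","carousel","tongue_tip","peg0","bowl","spare_cup","paint_tin"]:
        print(n,[(np.round(b["extent"]),round(b["score"],2)) for b in bot.boxes_of(c,n)][:6])
E
```

```text
{'clock': 0.0, 'joints': array([-1.3596,  0.314 ,  0.045 ,  1.3036,  0.    ,  1.4312]), 'joint_velocities': array([ 0.0011, -0.0003,  0.0006, -0.0014, -0.0006,  0.0006]), 'joint_efforts': array([  0.0024, -48.0626,  29.8533,   0.0196,   0.0001,  -0.    ]), 'tcp_pos': array([ 0.1975, -0.5395,  0.2304]), 'orientation': array([ 0.9847,  0.1745, -0.    , -0.0009]), 'force': array([ 0.2674, -1.3871,  1.5567]), 'wrist_torque': array([-0.0173,  0.0419,  0.0142]), 'grasp_force': 0.0, 'grip_width': 0.08529655390807159}
top {'intrinsics': array([[420.8116,   0.    , 279.2867],
       [  0.    , 420.8116, 213.3366],
       [  0.    ,   0.    ,   1.    ]]), 'k1': -0.11588441199513176, 'T': array([[ 0.0165, -0.9874,  0.1573,  0.4183],
       [-0.9999, -0.0167,  0.0001, -0.0098],
       [ 0.0026, -0.1573, -0.9876,  1.1045],
       [ 0.    ,  0.    ,  0.    ,  1.    ]])}
square_tin [(array([258., 227.,  23.,  28.]), 0.58)]
cup_b [(array([239., 163.,  31.,  31.]), 0.95), (array([372., 178.,  28.,  30.]), 0.92), (array([224., 203.,  29.,  27.]), 0.89), (array([151., 156.,  30.,  26.]), 0.89), (array(
[... 971 characters left out ...]
array([273., 184.,  22.,  35.]), 0.83)]
cup_b [(array([378., 263.,  30.,  39.]), 0.82), (array([377., 233.,  30.,  31.]), 0.79), (array([143., 216.,  31.,  36.]), 0.75), (array([296., 198.,  29.,  35.]), 0.66), (array([273., 219.,  29.,  36.]), 0.56)]
round_tin [(array([234., 190.,  28.,  33.]), 0.92)]
squat_cup [(array([233., 221.,  28.,  28.]), 0.81)]
carousel [(array([207., 180., 133.,  96.]), 0.58), (array([128., 169.,  29.,  39.]), 0.47), (array([232., 190.,  29.,  34.]), 0.32)]
tongue_tip [(array([210., 184., 128.,  91.]), 0.53)]
peg0 [(array([213., 180., 127.,  94.]), 0.78)]
bowl [(array([418., 196.,  49.,  30.]), 0.76)]
spare_cup [(array([130., 166.,  26.,  42.]), 0.76)]
paint_tin []
```

```bash
python3 - <<'E'
from h import *
im=cv2.imread("pics/top0.png");cv2.imwrite("pics/topc.png",cv2.resize(im[140:300,180:360],None,fx=3.6,fy=3.6,interpolation=cv2.INTER_CUBIC))
E
```

```text
(no output)
```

View pics/topc.png

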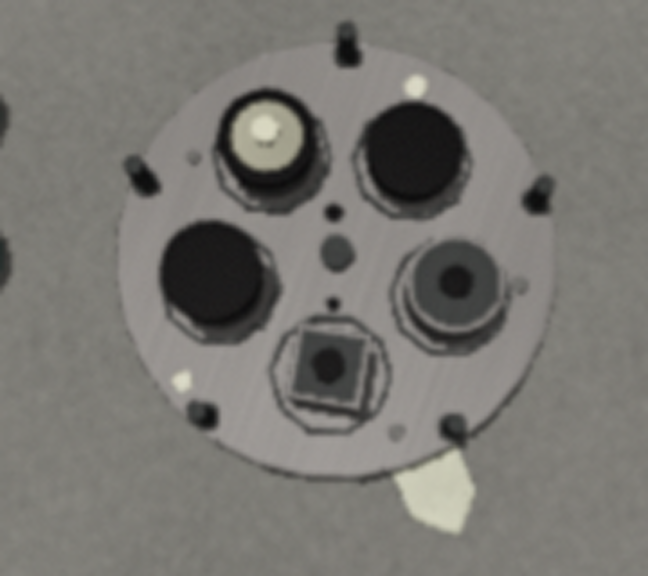

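View pics/top0.png

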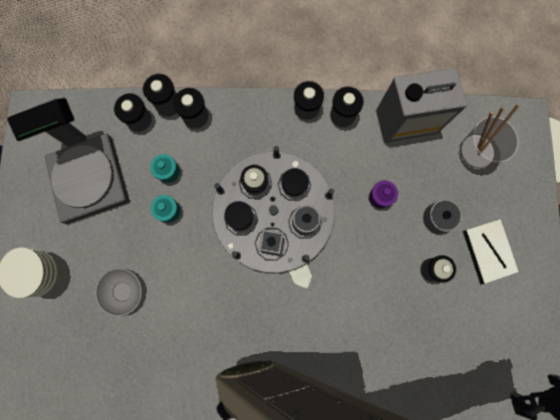

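View pics/scene0.png

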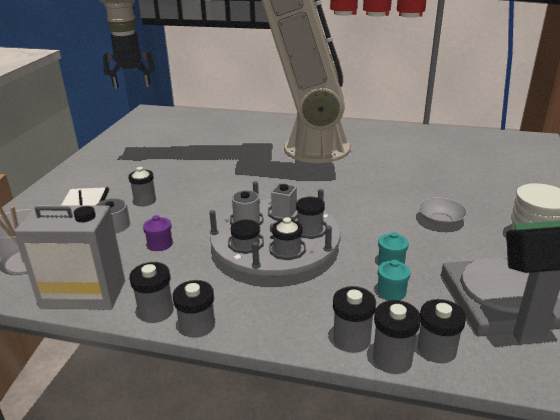

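```bash
python3 - <<'E'
from h import *
from scipy.optimize import least_squares
np.set_printoptions(precision=4,suppress=True)
cal=bot.get_calibration("top");c=lambda a:np.array(a,float)/3.6+[180,140]-.36
tops=c([(346,29),(134,163),(545,184),(453,420),(207,410)])
base=c([(348,62),(150,190),(537,208),(452,437),(203,423)])
print(atz(cal,tops,.11),atz(cal,base,.052))
P=np.r_[atz(cal,tops,.11),atz(cal,base,.052)][:,:2]
def f(x):
    a=np.arctan2(P[:,1]-x[1],P[:,0]-x[0]);e=(a-x[2]+np.pi/5)%(2*np.pi/5)-np.pi/5
    return np.r_[np.hypot(*(P-x[:2]).T)-.146,.146*e]
best=min((least_squares(f,[.42,0,t]) for t in np.arange(0,1.3,.2)),key=lambda r:r.cost)
ax=best.x;print("axis,phase",ax,"resid mm",best.fun*1e3)
# disc edge
cnt=c([(119,262),(552,262),(340,479),(170,405),(500,400)]);e=atz(cal,cnt,.05);print("edge r",np.hypot(*(e[:,:2]-ax[:2]).T))
tip=atz(cal,c([(461,533)]),.014)[0];v=tip[:2]-ax[:2];print("tip",tip,np.hypot(*v),np.degrees(np.arctan2(v[1],v[0])))
cor=atz(cal,c([(397,478),(416,517),(474,491),(458,450)]),.014);print("tongue corners",cor,np.degrees(np.arctan2(*(cor[:,:2]-ax[:2]).T[::-1])))
cap=atz(cal,c([(328,366)]),.128)[0];w=cap[:2]-ax[:2];print("cap",cap,np.hypot(*w),np.degrees(np.arctan2(w[1],w[0])))
# depth test
D=np.load("top_d.npy")
for n,q in [("cap",(328,366)),("tinTop",(305,350)),("disc",(250,330)),("bench",(200,520)),("tongue",(440,490))]:
    p=c([q]);i=np.round(p[0]).astype(int);print(n,deproj(cal,p,D[i[1],i[0]]))
E
```

```text
[[ 0.7401  0.0017  0.11  ]
 [ 0.6439  0.1429  0.11  ]
 [ 0.6341 -0.134   0.11  ]
 [ 0.4751 -0.0731  0.11  ]
 [ 0.4789  0.0883  0.11  ]] [[ 0.7341  0.0005  0.052 ]
 [ 0.6376  0.1395  0.052 ]
 [ 0.6292 -0.1354  0.052 ]
 [ 0.4666 -0.0762  0.052 ]
 [ 0.4734  0.0965  0.052 ]]
axis,phase [ 0.529  -0.0037  0.4724] resid mm [ 65.2115  40.2981  21.384  -58.1385 -41.2697  59.163   33.7897  19.5112
 -50.3848 -31.3987 -65.2105  63.2711 -15.6535 -27.7191  49.6693 -65.9687
  65.6341 -19.8463 -35.0206  50.8443]
edge r [0.1731 0.1554 0.0925 0.1312 0.1119]
tip [ 0.4002 -0.0857  0.014 ] 0.15258766686057348 -147.51998314473352
tongue corners [[ 0.4385 -0.0396  0.014 ]
 [ 0.4111 -0.0535  0.014 ]
 [ 0.4301 -0.0947  0.014 ]
 [ 0.4591 -0.083   0.014 ]] [-158.3796 -157.1168 -137.3701 -131.3553]
cap [0.5076 0.0091 0.128 ] 0.02490507564457574 149.04728475838223
cap [[0.5076 0.0091 0.1283]]
tinTop [[0.5183 0.0244 0.1221]]
disc [[0.5379 0.065  0.0601]]
bench [[0.4061 0.1017 0.0014]]
tongue [[ 0.4304 -0.0703  0.0158]]
```

```bash
cat > m.py <<'E'
from h import *
from scipy.optimize import least_squares
np.set_printoptions(precision=4,suppress=True)
cal=bot.get_calibration("top");c=lambda a:np.array(a,float)/3.6+[180,140]-.36
tops=c([(346,29),(134,163),(545,184),(453,420),(207,410)])
base=c([(348,62),(150,190),(537,208),(452,437),(203,423)])
P=np.r_[atz(cal,tops,.11),atz(cal,base,.052)][:,:2]
def f(x):
    a=np.arctan2(P[:,1]-x[1],P[:,0]-x[0]);e=(a-x[2]+np.pi/5)%(2*np.pi/5)-np.pi/5
    return np.r_[np.hypot(*(P-x[:2]).T)-.146,.146*e]
best=min((least_squares(f,[.59,0,t]) for t in np.arange(0,1.3,.2)),key=lambda r:r.cost)
ax=best.x
if __name__=="__main__":
    print("axis,phase",ax,np.degrees(ax[2]),"resid mm",best.fun*1e3)
    cnt=c([(119,262),(552,262),(340,479),(170,405),(500,420)]);e=atz(cal,cnt,.05);print("edge r",np.hypot(*(e[:,:2]-ax[:2]).T))
    tip=atz(cal,c([(461,533)]),.014)[0];v=tip[:2]-ax[:2];print("tip",tip,np.hypot(*v),np.degrees(np.arctan2(v[1],v[0])))
    cap=atz(cal,c([(328,366)]),.128)[0];w=cap[:2]-ax[:2];print("cap",cap,np.hypot(*w),np.degrees(np.arctan2(w[1],w[0])))
    # tongue mask from brightness
    im=cv2.imread("pics/top0.png");m=np.zeros(im.shape[:2],bool);m[255:300,280:320]=im[255:300,280:320].min(2)>150
    ys,xs=np.nonzero(m);q=atz(cal,np.c_[xs,ys],.014);d=q[:,:2]-ax[:2];r=np.hypot(*d.T);i=r.argmax();print("far",q[i],r[i],len(xs))
    an=np.degrees(np.arctan2(d[:,1],d[:,0]))%360
    for a in np.arange(.15,.21,.01):
        s=(r>a)&(r<a+.01)
        if s.sum()>2: print(a,an[s].min(),an[s].max(),an[s].mean())
E
python3 m.py
```

```text
axis,phase [0.5913 0.005  1.2252] 70.19850357092402 resid mm [ 2.8491  1.5326 -0.5547 -5.9494 -6.1508 -3.1373 -3.7685 -0.5018  2.8132
  3.2231  1.3268 -2.7945  2.3751 -0.6622  3.2842 -0.0585  2.0427 -2.7772
 -2.7698  0.0335]
edge r [0.1548 0.1512 0.1548 0.1563 0.1605]
tip [ 0.4002 -0.0857  0.014 ] 0.2114923639348556 -154.6002947565406
cap [0.5076 0.0091 0.128 ] 0.08378484360884733 177.24008484607887
far [ 0.402  -0.0839  0.014 ] 0.20914624881481247 323
0.15 196.45871007782495 212.82605037587768 204.1902994840636
0.16 196.2117197460653 213.11433050075846 204.8068421458729
0.17 196.72211748661414 212.7247041445004 204.58875811098255
0.18000000000000002 197.37965394440104 212.1180583752253 204.781960699639
0.19000000000000003 199.13969264685295 211.1667511036431 204.73050157251325
0.20000000000000004 202.14007950610036 207.03706440982256 204.67081427821515
```

The square tin is the only square container, at top pixel (271, 242), and its crop confirms this. The white tongue tip is at (308, 288). The front lies at about 205° and the tin at about 178°, so I need about +27° anticlockwise. I'll push the right-hand peg (286°, world about (0.631, -0.135)) away from the robot with the fingers shut.

{"fn": "play_rows", "kwargs": {
  "commands": [
    [[0.622, -0.291, 0, -0.056], [0.622, -0.291, 0, -0.056], [0.622, -0.291, 0, -0.056], [0.622, -0.291, 0, -0.056], [0.622, -0.291, 0, -0.056], [0.622, -0.291, 0, -0.056], [0.622, -0.291, 0, -0.056], [0.622, -0.291, 0, -0.056], [0.622, -0.291, 0, -0.056], [0.622, -0.291, 0, -0.056], [0.622, -0.291, 0, -0.056], [0.622, -0.291, 0, -0.056]]
  ],
  "hand": -1
}}

```text
clock: 2.1
tcp_pos: [0.5513, -0.1836, 0.2315]
orientation: [0.966, 0.26, 0.0, 0.0]
force: [-0.1, -1.5, 0.7]
grip_width: -0.0
grasp_force: 0.0
```

```bash
cat > plan.py <<'E'
from h import *
np.set_printoptions(precision=4,suppress=True)
def rows(pts):
    o=bot.get_obs();x,y=o["orientation"][:2];t=2*np.arctan2(y,x)
    d=np.atleast_2d(pts)-o["tcp_pos"]
    print(o["tcp_pos"],np.degrees(t),"force",o["force"])
    r=np.c_[d[:,0]*np.cos(t)+d[:,1]*np.sin(t),d[:,0]*np.sin(t)-d[:,1]*np.cos(t),-d[:,2]]/.8
    print(np.round(r,3).tolist())
E
python3 - <<'E'
from plan import *
im,d=bot.camera("wrist");cal=bot.get_calibration("wrist");cv2.imwrite("pics/w1.png",im[:,:,::-1])
ax=np.array([.5913,.005])
for k in (70.2,142.2,214.2,286.2,358.2):
    a=np.radians(k);print(k,proj(cal,[[ax[0]+.146*np.cos(a),ax[1]+.146*np.sin(a),h] for h in(.11,.05)]).ravel())
rows([[.585,-.150,.2304],[.585,-.150,.085]])
E
```

```text
70.2 [-116.9761 -183.8203  -27.3547 -114.8967]
142.2 [-101.1126  109.4155  -28.6361  111.0575]
214.2 [115.8021 228.2406 143.7092 208.8798]
286.2 [277.9433  86.2517 277.6555  91.9238]
358.2 [ 172.0153 -199.798   195.4625 -128.5346]
[ 0.5559 -0.1783  0.2311] 30.534868016696407 force [3.5784 1.7932 1.1992]
[[0.049, -0.012, 0.001], [0.049, -0.012, 0.183]]
```

View pics/w1.png

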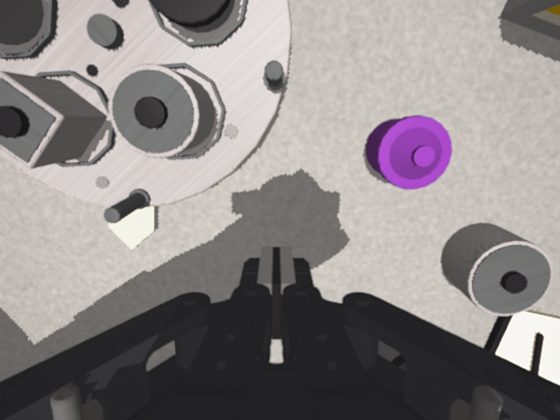

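{"fn": "play_rows", "kwargs": {
  "commands": [
    [[0.049, -0.012, 0, 0], [0.049, -0.012, 0, 0], [0.049, -0.012, 0, 0], [0.049, -0.012, 0, 0], [0.049, -0.012, 0, 0]]
  ]
}}

```text
clock: 2.57
tcp_pos: [0.5784, -0.1582, 0.2313]
orientation: [0.966, 0.26, -0.0, 0.0]
force: [0.9, 0.3, 0.4]
grip_width: 0.0
grasp_force: 0.0
```

```bash
python3 - <<'E'
from plan import *
cal=bot.get_calibration("wrist");im,d=bot.camera("wrist");im2,_=bot.camera("wrist");cal=bot.get_calibration("wrist");cv2.imwrite("pics/w2.png",im2[:,:,::-1])
o=im2[:,:,::-1].copy()
ax=np.array([.5913,.005])
for k in (70.2,142.2,214.2,286.2,358.2):
    a=np.radians(k);q=proj(cal,[[ax[0]+.146*np.cos(a),ax[1]+.146*np.sin(a),h] for h in(.11,.05)]);print(k,q.ravel())
    for p in q: cv2.circle(o,tuple(int(v) for v in np.round(p)),4,(0,0,255),1)
t=np.linspace(0,6.283,200);q=proj(cal,np.c_[ax[0]+.157*np.cos(t),ax[1]+.157*np.sin(t),0*t+.05])
for p in q:
    if (abs(p)<2000).all(): cv2.circle(o,tuple(int(v) for v in p),1,(0,255,0),-1)
cv2.imwrite("pics/w2o.png",o)
rows([[.585,-.150,.2304],[.585,-.150,.085]])
E
```

```text
70.2 [ -94.5368 -119.5349  -13.1734  -67.7394]
142.2 [-81.5461 152.31   -14.895  145.5408]
214.2 [127.5498 261.796  152.7392 236.9126]
286.2 [284.6227 126.653  283.0668 124.4028]
358.2 [ 182.1845 -138.0863  202.5601  -83.1568]
[ 0.5784 -0.1585  0.2315] 30.07194480688614 force [-0.0195 -0.458   0.1098]
[[0.012, -0.005, 0.001], [0.012, -0.005, 0.183]]
```

View pics/w2o.png

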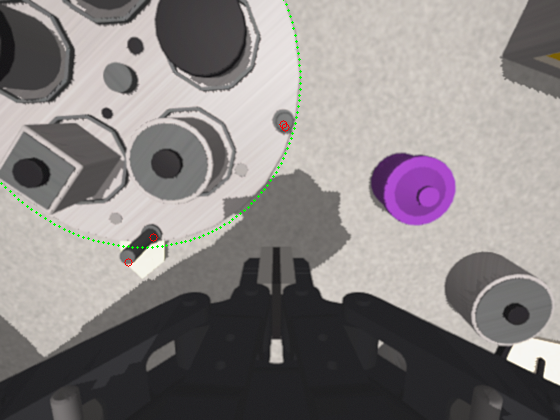

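{"fn": "play_rows", "kwargs": {
  "commands": [
    [[0.012, -0.005, 0.04, 0], [0.012, -0.005, 0.08, 0], [0.012, -0.005, 0.12, 0], [0.012, -0.005, 0.16, 0], [0.012, -0.005, 0.183, 0], [0.012, -0.005, 0.183, 0], [0.012, -0.005, 0.183, 0], [0.012, -0.005, 0.183, 0]]
  ]
}}

```text
clock: 3.33
tcp_pos: [0.5862, -0.1502, 0.0866]
orientation: [0.966, 0.26, 0.001, 0.001]
force: [-0.0, -0.3, -0.2]
grip_width: 0.0
grasp_force: 0.0
```

```bash
python3 - <<'E'
from plan import *
A=np.radians(np.r_[np.arange(270,299,3)])
rows(np.c_[.593+.150*np.cos(A),.006+.150*np.sin(A),0*A+.085])
E
```

```text
[ 0.5862 -0.1502  0.0866] 30.119000929070047 force [-0.0226 -0.2838 -0.1843]
[[0.011, -0.002, 0.002], [0.02, 0.002, 0.002], [0.029, 0.007, 0.002], [0.038, 0.01, 0.002], [0.047, 0.014, 0.002], [0.056, 0.016, 0.002], [0.066, 0.019, 0.002], [0.076, 0.021, 0.002], [0.085, 0.022, 0.002], [0.095, 0.023, 0.002]]
```

{"fn": "play_rows", "kwargs": {
  "commands": [
    [[0.011, -0.002, 0.002, 0], [0.02, 0.002, 0.002, 0], [0.029, 0.007, 0.002, 0], [0.038, 0.01, 0.002, 0], [0.047, 0.014, 0.002, 0], [0.056, 0.016, 0.002, 0], [0.066, 0.019, 0.002, 0], [0.076, 0.021, 0.002, 0], [0.085, 0.022, 0.002, 0], [0.085, 0.022, 0.002, 0]]
  ]
}}

```text
clock: 4.17
tcp_pos: [0.6549, -0.1294, 0.083]
orientation: [0.965, 0.261, 0.001, 0.0]
force: [0.1, -0.3, -0.5]
grip_width: 0.0002
grasp_force: 0.0
```

```bash
cat > look.py <<'E'
from plan import *
import sys
im,d=bot.camera("top");cal=bot.get_calibration("top");cv2.imwrite(f"pics/{sys.argv[1]}.png",cv2.resize(im[140:300,180:360,::-1],None,fx=3.6,fy=3.6,interpolation=cv2.INTER_CUBIC))
for n in("square_tin","round_tin","squat_cup"):print(n,[(np.round(b["extent"],1),b["score"]) for b in bot.boxes_of("top",n)][:2])
o=bot.get_obs();v=o["tcp_pos"][:2]-[.593,.006];print("finger r,ang",np.hypot(*v),np.degrees(np.arctan2(v[1],v[0]))%360)
A=np.radians(np.arange(296,316,2.));rows(np.c_[.593+.150*np.cos(A),.006+.150*np.sin(A),0*A+.085])
E
python3 look.py t2
```

```text
square_tin [(array([269.3, 232.9,   6.4,  11. ]), 0.61), (array([209.7, 147.6, 102. , 124.5]), 0.34)]
round_tin []
squat_cup [(array([276.3, 162.2,  22.5,  29.2]), 0.68), (array([269.8, 227.8,   6.7,  17.2]), 0.65)]
finger r,ang 0.1488848237475063 293.8698355573438
[ 0.6532 -0.1302  0.0833] 30.182893395488122 force [0.1014 0.2184 0.4746]
[[0.007, 0.002, -0.002], [0.013, 0.002, -0.002], [0.02, 0.003, -0.002], [0.026, 0.002, -0.002], [0.033, 0.002, -0.002], [0.039, 0.002, -0.002], [0.046, 0.001, -0.002], [0.052, -0.0, -0.002], [0.059, -0.001, -0.002], [0.065, -0.003, -0.002]]
```

View pics/t2.png

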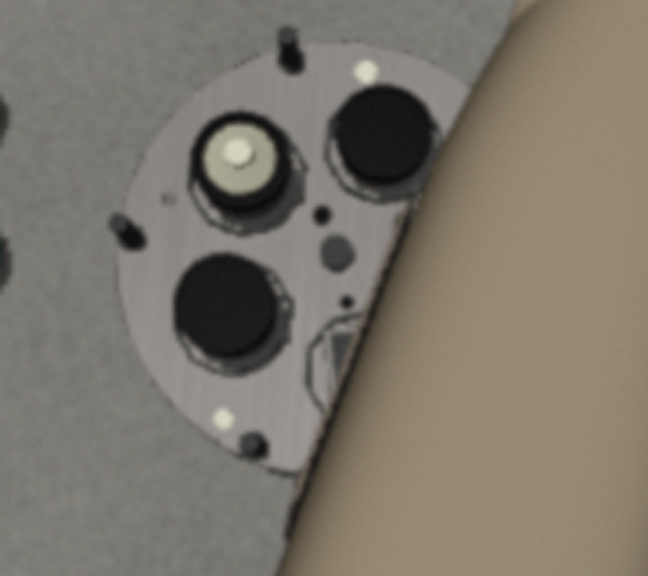

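```bash
python3 - <<'E'
from m import *
b0=atz(cal,base[[0,1,4]],.052);t0=atz(cal,tops[[0,1,4]],.11)
b1=atz(cal,c([(292,64),(132,239),(251,452)]),.052);t1=atz(cal,c([(287,35),(120,222),(257,440)]),.11)
an=lambda p:np.degrees(np.arctan2(p[:,1]-.005,p[:,0]-.592))%360
print((an(b1)-an(b0)+180)%360-180,(an(t1)-an(t0)+180)%360-180, an(b1)%72,an(t1)%72)
E
```

```text
[16.1697 14.787  14.9715] [15.7411 16.1834 15.6534] [14.3531 14.0676 13.3391] [14.4705 13.553  15.3017]
```

{"fn": "play_rows", "kwargs": {
  "commands": [
    [[0.007, 0.002, -0.002, 0], [0.013, 0.002, -0.002, 0], [0.02, 0.003, -0.002, 0], [0.026, 0.002, -0.002, 0], [0.033, 0.002, -0.002, 0], [0.036, 0.002, -0.002, 0], [0.036, 0.002, -0.002, 0], [0.036, 0.002, -0.002, 0], [0.036, 0.002, -0.002, 0]]
  ]
}}

```text
clock: 5.12
tcp_pos: [0.6791, -0.1171, 0.0849]
orientation: [0.966, 0.26, 0.0, 0.0]
force: [-0.3, 0.1, -0.5]
grip_width: 0.0005
grasp_force: 0.0
```

```bash
python3 - <<'E'
from plan import *
o=bot.get_obs();v=o["tcp_pos"][:2]-[.593,.006];print(o["tcp_pos"],np.hypot(*v),np.degrees(np.arctan2(v[1],v[0]))%360)
rows([[.65,-.155,.085],[.65,-.155,.23],[.43,-.42,.23]])
E
```

```text
[ 0.6791 -0.1171  0.0849] 0.1501957301724231 304.9662455879031
[ 0.6791 -0.1171  0.0849] 30.184368502412326 force [-0.339   0.0649 -0.5232]
[[-0.055, 0.023, -0.0], [-0.055, 0.023, -0.181], [-0.46, 0.171, -0.181]]
```

{"fn": "play_rows", "kwargs": {
  "commands": [
    [[-0.025, 0.01, 0, 0], [-0.055, 0.023, 0, 0], [-0.055, 0.023, 0, 0], [-0.055, 0.023, -0.05, 0], [-0.055, 0.023, -0.1, 0], [-0.055, 0.023, -0.15, 0], [-0.055, 0.023, -0.181, 0], [-0.1, 0.04, -0.181, 0], [-0.15, 0.06, -0.181, 0], [-0.2, 0.08, -0.181, 0], [-0.25, 0.1, -0.181, 0], [-0.3, 0.12, -0.181, 0]]
  ]
}}

```text
clock: 6.12
tcp_pos: [0.522, -0.3173, 0.2302]
orientation: [0.965, 0.261, 0.0, 0.0]
force: [0.5, -1.0, -0.0]
grip_width: 0.0001
grasp_force: 0.0
```

{"fn": "play_rows", "kwargs": {
  "commands": [
    [[-0.05, 0.03, 0, 0], [-0.1, 0.07, 0, 0], [-0.15, 0.12, 0, 0], [-0.18, 0.16, 0, 0], [-0.18, 0.2, 0, 0], [-0.18, 0.2, 0, 0], [-0.18, 0.2, 0, 0], [-0.18, 0.2, 0, 0]]
  ]
}}

```text
clock: 6.78
tcp_pos: [0.4786, -0.5275, 0.2287]
orientation: [0.966, 0.26, -0.0, -0.001]
force: [0.3, 0.5, 0.4]
grip_width: -0.0001
grasp_force: 0.0
```

```bash
python3 look.py t3
```

```text
square_tin [(array([276. , 222.2,  21.6,  30.1]), 0.82)]
round_tin [(array([295.1, 188. ,  25.1,  32.6]), 0.81)]
squat_cup [(array([267.9, 161.9,  26.1,  28.7]), 0.86)]
finger r,ang 0.5433654778328312 257.9407128423128
[ 0.4795 -0.5254  0.2306] 30.268259823871972 force [-0.6242 -0.0865 -0.8522]
[[0.443, -0.315, 0.182], [0.45, -0.315, 0.182], [0.456, -0.315, 0.182], [0.463, -0.315, 0.182], [0.47, -0.315, 0.182], [0.476, -0.316, 0.182], [0.483, -0.316, 0.182], [0.489, -0.317, 0.182], [0.495, -0.319, 0.182], [0.502, -0.32, 0.182]]
```

View pics/t3.png

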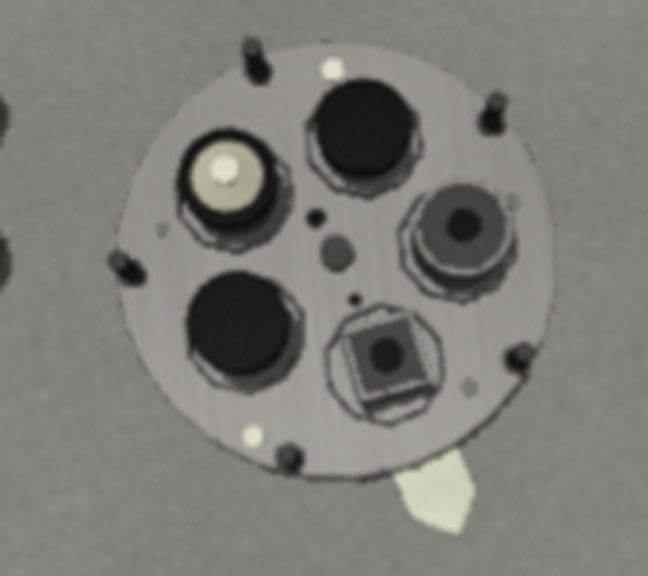

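```bash
python3 - <<'E'
from m import *
t=c([(252,48),(119,262),(494,101),(522,353),(290,453)]);b=c([(259,72),(133,273),(490,124),(517,365),(287,465)])
P=np.r_[atz(cal,t,.11),atz(cal,b,.052)][:,:2]
r=min((least_squares(f,[.59,0,k]) for k in np.arange(0,1.3,.2)),key=lambda r:r.cost);print(r.x,np.degrees(r.x[2]),r.cost)
cap=atz(cal,c([(386,355)]),.128)[0];tip=atz(cal,c([(461,533)]),.014)[0]
for a in ([.591,.005],[.593,.006],r.x[:2]):
    a=np.array(a);v=tip[:2]-a;th=np.arctan2(v[1],v[0]);u=cap[:2]-a
    print("front",np.degrees(th)%360,"tin",np.degrees(np.arctan2(u[1],u[0]))%360,np.hypot(*u),"err mm",1e3*np.hypot(*(a+.085*np.array([np.cos(th),np.sin(th)])-cap[:2])))
E
```

```text
[0.5913 0.005  1.2252] 70.19850357092402 8.629883294888092e-05
front 205.4217953650825 tin 203.75992338516423 0.08264829033975812 err mm 3.382355781193229
front 205.43377071637727 tin 203.83379029649782 0.08488174951494264 err mm 2.3748358810953674
front 205.3997052434594 tin 203.70902642049336 0.08292108749283755 err mm 3.233960277702578
```

The tin is about 3 mm from the front position, against a tolerance of 14 mm. All the containers stand in their seats and the hand is clear.

```bash
python3 -c "
from plant import bot
print(bot.job_done())"
```

```text
the job is handed in; nothing more can be done
None
```

The carousel is turned so the square tin stands at the front, about 3 mm from the tongue line by the top camera (14 mm allowed). The hand is clear and the job is handed in; no verdict came back.

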